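Lay out the sundae toppings on the serving board

ROBOT

A 6-joint arm with a two-finger parallel gripper is mounted at the origin on a cart in front of the work surface, level with it; the furniture and walls round the work are solid. World frame = base frame: x ahead of the robot, y to its left, z up, the work surface at z = 0. Lengths are in m, angles in rad, forces in N, time in s.
With the tool pointing down it reaches from about 0.3 to 0.775 m from the base axis. Payload 14.6 kg.
Tool frame: the origin (TCP) lies on the centre line of the jaws, within the pads' length; the fingertips stand 19 mm ahead of it and the grasp point (between the pads) is the TCP; y points along the fingers, x is the direction in which the jaws open and shut, and the axes are right-handed (so a half turn about y gives the same grasp; the last joint's range is limited). The gripper opens to 94 mm and grips with 3 to 60 N. Pads are 16 mm wide; open, the fingers measure 119 mm over their backs; the gripper's body (75 mm by 177 mm) begins 78 mm behind the grasp point.
Start: joints at [1.202, 0.3, 1.521, -0, 1.321, -0.067], TCP at [0.163, 0.525, 0.19] pointing down, gripper open.
Joint ranges: [-3.03, 3.03], [-0.79, 2.21], [0.23, 2.52], [-1.04, 4.18], [0, 3.07], [-2.55, 2.55]. Speed limits (rad/s): [2.22, 2.22, 2.57, 3.14, 3.14, 3.14].

INTERFACE

Orientations are given as [roll, pitch, yaw] about the fixed x, y, z axes, in that order (R = Rz(yaw) Ry(pitch) Rx(roll)).
In Python, from station import ctrl, optics gives the robot as it stands.
- The arm moves only by the tool jog_arm, never from a script. Its argument "targets" is a list of rows, each a list of 3 entries, a list of its own where there are three numbers: the finger opening in cm, from 0 to 9.4, then the shift along the tool's x, y, z in cm, then the turn about the tool's y in rad. A call has 1 to 10 rows; each row is the pose to reach, as a shift and turn from the pose commanded when the call began, along the tool's axes at that moment; what a row does not reach only later rows make up. A row lasts 1/10 s, in which the tool goes at most 50 mm and 8.59 degrees, less where a joint would pass 70% of its speed; a pose out of reach is approached as far as the arm can. A call with a gripper value outside its range is refused whole. The fingers move at their own pace and stop on an object; "grip_force" is the grip in N (left out, the last holds). Time passes only in rows, so rows that repeat a pose let the fingers close. It gives the time, the measured TCP pose, the force and the opening at its end, in the units of the state.
- ctrl.get_obs(): the state, without advancing time (a new reading comes with each control period).
- optics.camera(name): name is "scene" or "top" or "wrist"; returns a dict with "img" (400x640x3 uint8, red, green, blue), "range_z" (400x640 float32, m along the optical axis (not along the pixel's ray), 0 where there is no reading), "camera_matrix" (3x3 intrinsics, pixels), "k1" (the pictures are not rectified: a ray, as slopes to the right and down, at radius r is drawn at 1 + k1 r^2 times it, then the intrinsics apply), "world_to_cam" (4x4, takes a point from world to camera coordinates); the wrist camera has in their place "mount" (4x4, takes a point from camera to tool coordinates, whose origin is the TCP and whose axes are the tool frame's). Camera axes: x right, y up, looking along -z (the intrinsics and any distortion apply to the point x, -y, -z); pixel columns grow to the right and rows downward; lengths in m; the calibration is good to about 2 mm. A picture is of the moment at which its call begins: read the wrist's pose just before it.
- ctrl.hand_in(): hands the job in, once; it reports no verdict.
The state is a dict: "time_s": time; "qpos": joint angles; "joint_vel": joint speeds; "tau": joint torques, N m; "ee_pos": TCP position; "eef_rot": TCP orientation; "force": force on the tool from outside, world axes, zero at the start; "moment": the same for the moment, N m; "grip_width": finger opening in m.
Only numpy, scipy, OpenCV 4.12 (cv2) and the standard library are available. Lean on these libraries where they do the work, as an engineer would, in place of code of your own. Each camera call takes 0.05 s, during which the arm holds its last target. There are 200 camera calls.

TASK

Finish laying out the toppings on the wooden serving board, round the low tin and the yoghurt tub that already stand on it and stay where they are: stand the glass jar midway between those two, the round spice jar behind the glass jar (on the side away from the robot) and the domed shaker in front of it, both on the board's short middle line, square to the row, with a gap of 3 cm to the glass jar; and set the stack of portion cups centred on top of the low tin. Leave everything upright and do not disturb the timer, the tall tin or the square spice jar.

Things in the scene. Friction and masses are not known exactly. Their poses are not given: they have to be found in the camera images.
- board: fixed wooden serving board, 220 mm (its x) by 290 mm (its y), 12 mm thick, left of the food warmer. Origin: centre of its underside. Its x points away from the robot, within 0.25 rad of world x. Low tin and tub stand on it about 97 mm to either side of its centre along y, within 5 mm of its long middle line; either may be the left one
- low_tin: low wide food tin, 75 mm diameter, 58 mm high, flat top; stands on the board, loose, stays there. Origin: centre of its underside, z up
- tub: yoghurt tub, wider at the top, 72 mm diameter, 71 mm high; stands on the board, loose, stays there. Origin: centre of its underside, z up
- jar: round glass preserve jar of 62 mm diameter with a white screw lid (61 mm), 95 mm high, 0.33 kg, loose. Origin: centre of its underside, z up. Starts upright on the table behind the food warmer or to the right of it, as do spice, shaker and cups, shuffled among the same four places
- spice: slim round spice jar with a dark cap, 41 mm diameter, 105 mm high, 0.11 kg, loose. Origin: centre of its underside, z up
- shaker: shaker with a domed grey top: round body 44 mm diameter up to 70 mm height, dome 34 mm diameter, 90 mm high in all, 0.1 kg, loose. Origin: centre of its underside, z up
- cups: nested stack of white portion cups, open end up: 61 mm diameter at the rim, narrower at the foot, 62 mm high, solid to the touch, 0.03 kg, loose. Origin: centre of its underside, z up
- timer: white kitchen timer, 34 x 66 x 62 mm, right of the food warmer, loose, to be left alone. Origin: its underside. The food warmer beside it is a fixed metal box, about 0.24 m high, at x 0.24 to 0.57 m and y -0.26 to 0.07 m: carry things over it
- tall_tin: food tin that is taller than wide, 58 mm diameter, 72 mm high, behind the board, loose, to be left alone. Origin: its underside
- square_jar: spice jar with a square body and a yellowish cap, 42 x 42 x 96 mm, at the right front of the table, loose, to be left alone. Origin: its underside.

How it is judged:
By the outcome, as a careful person would: the job done as asked, in the order asked, and still so for the second after the job is handed in, with the robot touching nothing.
It also fails if it takes over 120 s, if anything falls off the work surface, if the arm or the gripper's body presses on something with over 40 N, if the wrist force passes 120 N, or if a joint passes its speed limit or range.

## Working session

There is one attempt and no reset: what is moved stays moved. The work goes in short steps, Python scripts to look and compute and a tool call to move; the robot and the scene stay as the last step left them, time stands still between calls to the robot, and variables do not carry over. Pictures are saved under pics/ and viewed, about 12 in all and at most 16, crops included, and the job is handed in when it is done.

Besides the shell and the picture viewer there is one more tool, called after "Request:" by a JSON object that holds its "fn" and its "kwargs". jog_arm: Moves the arm, as the interface text tells. Its arguments: {"type":"object","properties":{"targets":{"type":"array","items":{"type":"array"}},"grip_force":{"type":"number"}},"required":["targets"]}

```bash
ls; mkdir -p pics
cat > h.py <<'E'
import numpy as np, cv2
from station import ctrl, optics
from scipy.spatial.transform import Rotation as R
def cloud(name):
    o=ctrl.get_obs(); c=optics.camera(name)
    K=np.array(c["camera_matrix"]);k1=c["k1"];z=c["range_z"];h,w=z.shape
    u,v=np.meshgrid(np.arange(w),np.arange(h))
    xd=(u-K[0,2])/K[0,0]; yd=(v-K[1,2])/K[1,1]
    x,y=xd.copy(),yd.copy()
    for _ in range(15):
        s=1+k1*(x*x+y*y); x,y=xd/s,yd/s
    P=np.stack([x*z,-y*z,-z,np.ones_like(z)],-1)
    if "mount" in c:
        T=np.eye(4);T[:3,:3]=R.from_euler('xyz',o["eef_rot"]).as_matrix();T[:3,3]=o["ee_pos"]
        M=T@np.array(c["mount"])
    else: M=np.linalg.inv(np.array(c["world_to_cam"]))
    W=(P@M.T)[...,:3].copy(); W[z<=0]=np.nan
    return c["img"],W,c
def save(n,im): cv2.imwrite("pics/"+n,im[...,::-1])
E
python3 - <<'E'
from h import *
print(ctrl.get_obs())
for n in("scene","top"):
    im,W,c=cloud(n); save(n+"0.png",im); np.savez("/tmp/"+n,im=im,W=W)
    M=np.linalg.inv(np.array(c["world_to_cam"])); print(n,M[:3,3].round(3),c["k1"],-M[:3,2].round(2))
im,W,c=cloud("wrist"); print(np.array(c["mount"]).round(3))
E
```

```text
pics
{'time_s': 0.0, 'qpos': array([ 1.20240684e+00,  3.00480636e-01,  1.52161031e+00,  1.27388796e-05,
        1.32070133e+00, -6.66109702e-02]), 'joint_vel': array([-0.00188779, -0.0007735 , -0.00144047, -0.00203784, -0.00017877,
        0.00092853]), 'tau': array([-3.32076461e-04, -5.31809556e+01, -3.52738738e+01,  7.07636238e-02,
        2.44671892e-02, -7.56633949e-05]), 'ee_pos': array([0.16336945, 0.52486872, 0.18966875]), 'eef_rot': array([-1.57070417e+00,  1.19614284e-03,  1.26901471e+00]), 'force': array([ 0.12171123, -0.73178598, -0.15204941]), 'moment': array([0.00715493, 0.0268148 , 0.01529405]), 'grip_width': 0.09362651644221642}
scene [1.569 0.005 0.952] -0.1234681021679631 [-0.76 -0.03 -0.64]
top [ 0.276 -0.049  1.924] -0.07006296424476818 [ 0.13  0.02 -0.99]
[[ 1.    -0.     0.    -0.   ]
 [ 0.     0.274 -0.962 -0.193]
 [ 0.     0.962  0.274  0.08 ]
 [ 0.     0.     0.     1.   ]]
```

View pics/scene0.png

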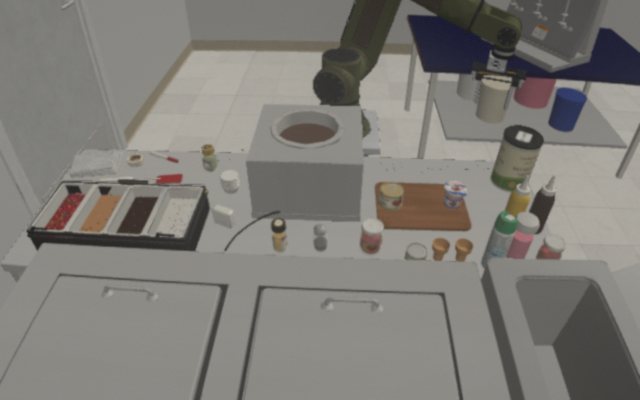

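View pics/top0.png

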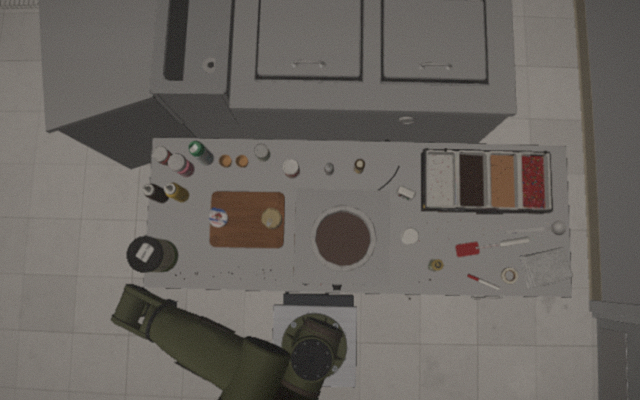

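Run:
```python
from h import *
D={n:np.load(f"/tmp/{n}.npz") for n in("scene","top")}
px={"jar":((371,235),(290,167)),"shaker":((320,235),(328,168)),"spice":((279,232),(360,164)),"cups":((230,180),(409,236)),"low":((391,196),(271,218)),"tub":((455,193),(218,217)),"tall":((416,255),(261,151)),"timer":((223,213),(406,192)),"square":((209,157),(436,265))}
zt=dict(jar=.095,shaker=.09,spice=.105,cups=.062,low=.07,tub=.083,tall=.072,timer=.062,square=.096)
for k,(s,t) in px.items():
  for n,(u,v) in(("scene",s),("top",t)):
    W=D[n]["W"][v-25:v+25,u-25:u+25].reshape(-1,3)
    c0=D["top"]["W"][t[1],t[0]]
    if n=="scene": c0=D["scene"]["W"][v,u]
    for lo,hi in((zt[k]-.012,zt[k]+.012),(.02,zt[k]+.012)):
      m=(W[:,2]>lo)&(W[:,2]<hi)&(np.hypot(*(W[:,:2]-c0[:2]).T)<.06)
      p=W[m]
      if len(p)>2: print(k,n,len(p),"mid",((p.min(0)+p.max(0))/2)[:2].round(3),"ext",np.ptp(p,axis=0).round(3),"mean",p.mean(0).round(3))
# board
im=D["top"]["im"].astype(int);W=D["top"]["W"]
b=(im[...,0]-im[...,2]>35)&(abs(W[...,0]-.45)<.25)&(W[...,1]>.05)&(W[...,1]<.6)
b=cv2.morphologyEx(b.astype(np.uint8),cv2.MORPH_OPEN,np.ones((3,3)))
n,l,st,ce=cv2.connectedComponentsWithStats(b); i=1+st[1:,4].argmax();print(st[i])
P=W[l==i];P=P[P[:,2]<.03];print(np.median(P[:,2]));print(cv2.minAreaRect((P[:,:2]*1000).astype(np.float32)))
im=D["scene"]["im"].astype(int);W=D["scene"]["W"]
b=(im[...,0]-im[...,2]>35)&(abs(W[...,0]-.45)<.25)&(W[...,1]>.05)&(W[...,1]<.6)&(W[...,2]<.03)
b=cv2.morphologyEx(b.astype(np.uint8),cv2.MORPH_OPEN,np.ones((3,3)))
n,l,st,ce=cv2.connectedComponentsWithStats(b); i=1+st[1:,4].argmax();P=W[l==i];print(np.median(P[:,2]));print(cv2.minAreaRect((P[:,:2]*1000).astype(np.float32)))
```

```text
jar scene 296 mid [0.671 0.102] ext [0.061 0.055 0.015] mean [0.675 0.102 0.093]
jar scene 643 mid [0.673 0.103] ext [0.063 0.06  0.079] mean [0.685 0.101 0.071]
jar top 201 mid [0.669 0.101] ext [0.06  0.058 0.023] mean [0.667 0.102 0.093]
jar top 259 mid [0.667 0.1  ] ext [0.064 0.059 0.084] mean [0.662 0.1   0.085]
shaker scene 81 mid [ 0.677 -0.041] ext [0.031 0.033 0.012] mean [ 0.679 -0.041  0.085]
shaker scene 307 mid [ 0.68 -0.04] ext [0.036 0.042 0.07 ] mean [ 0.685 -0.04   0.058]
shaker top 57 mid [ 0.67  -0.044] ext [0.031 0.03  0.017] mean [ 0.67  -0.043  0.085]
shaker top 116 mid [ 0.668 -0.042] ext [0.038 0.043 0.075] mean [ 0.665 -0.042  0.067]
spice scene 158 mid [ 0.684 -0.156] ext [0.043 0.04  0.016] mean [ 0.687 -0.155  0.103]
spice scene 433 mid [ 0.684 -0.155] ext [0.044 0.041 0.089] mean [ 0.694 -0.153  0.074]
spice top 95 mid [ 0.678 -0.156] ext [0.04  0.037 0.019] mean [ 0.679 -0.156  0.104]
spice top 141 mid [ 0.678 -0.156] ext [0.04  0.039 0.091] mean [ 0.675 -0.155  0.089]
cups scene 204 mid [ 0.425 -0.351] ext [0.063 0.058 0.015] mean [ 0.427 -0.351  0.06 
[... 1494 characters left out ...]
 167 mid [ 0.586 -0.339] ext [0.047 0.067 0.051] mean [ 0.583 -0.336  0.056]
square scene 104 mid [ 0.316 -0.445] ext [0.044 0.043 0.017] mean [ 0.321 -0.443  0.095]
square scene 310 mid [ 0.318 -0.447] ext [0.048 0.048 0.08 ] mean [ 0.326 -0.443  0.067]
square top 96 mid [ 0.315 -0.446] ext [0.037 0.036 0.023] mean [ 0.314 -0.446  0.095]
square top 151 mid [ 0.316 -0.445] ext [0.045 0.039 0.086] mean [ 0.314 -0.441  0.081]
[ 210  192   74   55 3395]
0.011003521442330522
((475.2061767578125, 273.0843505859375), (212.63699340820312, 285.9350891113281), 0.7442553043365479)
0.011413611718951389
((478.35406494140625, 272.8004150390625), (219.9374237060547, 286.693603515625), 0.08136200904846191)
```

```bash
cat >> h.py <<'E'
def to(p,yaw=None,down=True):
    "tool-axis shift in cm and turn to reach p,yaw from here"
    o=ctrl.get_obs(); Rm=R.from_euler('xyz',o["eef_rot"]).as_matrix()
    d=Rm.T@(np.array(p)-o["ee_pos"])*100
    t=0 if yaw is None else (-(yaw-o["eef_rot"][2])+np.pi)%(2*np.pi)-np.pi
    print("t",round(o["time_s"],2),"pos",o["ee_pos"].round(4),"rot",np.array(o["eef_rot"]).round(3),"q5",o["qpos"][5].round(2),"shift",d.round(2),"turn(+pi wrap)",round(t,3))
E
python3 - <<'E'
from h import *
to([.38,.30,.42],1.57)
W=np.load("/tmp/top.npz")["W"].reshape(-1,3)
for a in np.arange(.7,1.2,.05):
  m=(abs(W[:,0]-a)<.025)&(abs(W[:,1])<.3); print(a.round(2), W[m,2].max().round(3) if m.any() else None)
E
```

```text
t 0.15 pos [0.1634 0.525  0.1898] rot [-1.571e+00  1.000e-03  1.269e+00] q5 -0.07 shift [-15.06 -23.   -27.37] turn(+pi wrap) -0.301
0.7 0.113
0.75 0.081
0.8 0.017
0.85 0.196
0.9 0.193
0.95 0.204
1.0 0.243
1.05 0.232
1.1 0.218
1.15 0.217
```

Request:
{"fn": "jog_arm", "kwargs": {"targets": [[9.4,[0,-8,0],0],[9.4,[-5,-15,-9],-0.1],[9.4,[-10,-20,-18],-0.2],[9.4,[-15,-23,-27],-0.3],[9.4,[-15,-23,-27.4],-0.3],[9.4,[-15,-23,-27.4],-0.3],[9.4,[-15,-23,-27.4],-0.3],[9.4,[-15,-23,-27.4],-0.3]]}}

```text
time_s: 0.95
ee_pos: [0.3734, 0.307, 0.4155]
eef_rot: [-1.571, -0.0, 1.569]
force: [0.8, 1.0, -0.3]
grip_width: 0.0941
```

Run:
```python
from h import *
o=ctrl.get_obs();print(o["ee_pos"],o["eef_rot"],o["qpos"].round(2),o["joint_vel"].round(3))
im,W,c=cloud("wrist"); save("w1.png",im); np.savez("/tmp/w1",im=im,W=W)
```

```text
[0.37341992 0.30699202 0.41554113] [-1.57086865e+00 -4.86477838e-05  1.56909320e+00] [ 0.61  0.09  1.27 -0.    1.79 -0.96] [-0.926  0.109 -0.608 -0.001  0.499 -0.919]
```

View pics/w1.png

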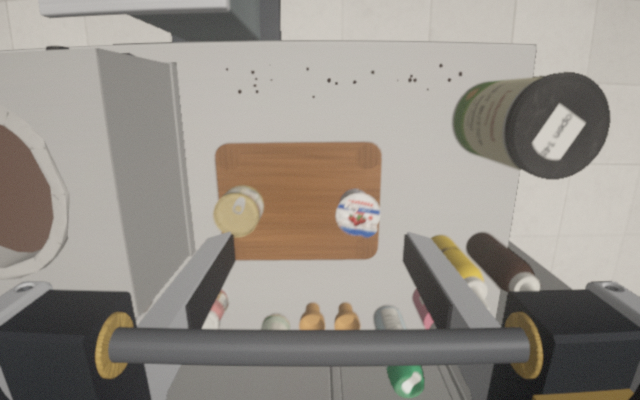

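```bash
cat >> h.py <<'E'
def circ(W,c,r,lo,hi,rad=None):
    "circle centre of points in height band near c: hull min enclosing circle"
    p=W.reshape(-1,3); m=(p[:,2]>lo)&(p[:,2]<hi)&(np.hypot(p[:,0]-c[0],p[:,1]-c[1])<r); p=p[m]
    (x,y),rr=cv2.minEnclosingCircle((p[:,:2]*1000).astype(np.float32))
    mid=(p.min(0)+p.max(0))/2
    return np.round([x,y,rr,*mid[:2]*1000,np.median(p[:,2])*1000,len(p)],1)
E
python3 - <<'E'
from h import *
for i in range(3): optics.camera("wrist")
im,W,c=cloud("wrist"); np.savez("/tmp/w1",im=im,W=W)
o=ctrl.get_obs();print(o["ee_pos"],o["joint_vel"].round(3),o["qpos"].round(2))
print("low",circ(W,(.478,.171),.055,.064,.076)); print("tub",circ(W,(.475,.37),.055,.076,.09))
print("jar",circ(W,(.67,.102),.05,.085,.105)); print("tall",circ(W,(.735,.22),.05,.064,.08))
i=im.astype(int)
b=(i[...,0]-i[...,2]>30)&(W[...,2]>.004)&(W[...,2]<.022)&(abs(W[...,0]-.475)<.14)&(abs(W[...,1]-.273)<.18)
b=cv2.morphologyEx(b.astype(np.uint8),cv2.MORPH_OPEN,np.ones((5,5)))
n,l,st,ce=cv2.connectedComponentsWithStats(b); k=1+st[1:,4].argmax();print(st[k])
P=W[l==k];print(np.median(P[:,2]))
print(cv2.minAreaRect((P[:,:2]*1000).astype(np.float32)))
# edge line fits
for ax,lo in((0,1),(0,0),(1,1),(1,0)):
    o_=1-ax; bins=np.arange(P[:,o_].min()+.03,P[:,o_].max()-.03,.004); pts=[]
    for t in bins:
        q=P[abs(P[:,o_]-t)<.002][:,ax]
        if len(q): pts.append((t,np.min(q) if lo else np.max(q)))
    pts=np.array(pts); f=np.polyfit(*pts.T,1)
    for _ in range(3):
        r=abs(np.polyval(f,pts[:,0])-pts[:,1]); g=r<max(np.median(r)*2,.001); f=np.polyfit(*pts[g].T,1)
    print("edge","xy"[ax],"min" if lo else "max","slope",f[0].round(4),"at centre",np.polyval(f,.273 if ax==0 else .475).round(4),r.mean().round(4))
E
```

```text
[0.37239116 0.30875923 0.41396879] [ 0.027 -0.     0.009  0.    -0.    -0.   ] [ 0.62  0.09  1.27  0.    1.79 -0.95]
low [ 475.6  171.3   37.7  475.6  172.1   65.6 1371. ]
tub [ 473.7  372.4   39.5  471.9  370.2   80.5 1545. ]
jar [662.6 119.1  18.5 660.5 118.3  93.  200. ]Traceback (most recent call last):
  File "<stdin>", line 6, in <module>
  File "h.py", line 30, in circ
    mid=(p.min(0)+p.max(0))/2
         ~~~~~^^^
    return umr_minimum(a, axis, None, out, keepdims, initial, where)
ValueError: zero-size array to reduction operation minimum which has no identity
```

```bash
cat > /tmp/b.py <<'E'
from h import *
im,W,c=cloud("wrist"); np.savez("/tmp/w1",im=im,W=W)
def board(im,W):
    i=im.astype(int)
    b=(i[...,0]-i[...,2]>30)&(W[...,2]>.004)&(W[...,2]<.022)&(abs(W[...,0]-.475)<.14)&(abs(W[...,1]-.273)<.18)
    b=cv2.morphologyEx(b.astype(np.uint8),cv2.MORPH_OPEN,np.ones((5,5)))
    n,l,st,ce=cv2.connectedComponentsWithStats(b); k=1+st[1:,4].argmax();print(st[k])
    P=W[l==k];print(np.median(P[:,2]))
    print(cv2.minAreaRect((P[:,:2]*1000).astype(np.float32)))
    for ax,lo in((0,1),(0,0),(1,1),(1,0)):
        o_=1-ax; bins=np.arange(P[:,o_].min()+.03,P[:,o_].max()-.03,.004); pts=[]
        for t in bins:
            q=P[abs(P[:,o_]-t)<.002][:,ax]
            if len(q): pts.append((t,np.min(q) if lo else np.max(q)))
        pts=np.array(pts); f=np.polyfit(*pts.T,1)
        for _ in range(3):
            r=abs(np.polyval(f,pts[:,0])-pts[:,1]); g=r<=max(np.median(r)*2,.001); f=np.polyfit(*pts[g].T,1)
        print("edge","xy"[ax],"min" if lo else "max","slope",f[0].round(4),"at centre",np.polyval(f,.273 if ax==0 else .475).round(4),r.mean().round(4))
board(im,W)
print("low",circ(W,(.476,.171),.045,.066,.076)); print("tub",circ(W,(.473,.37),.045,.079,.09))
to([.59,.10,.35],-1.57)
E
python3 /tmp/b.py
```

```text
[  215   142   167   119 14962]
0.010446222982651299
((473.7951354980469, 272.4154357910156), (219.7769317626953, 289.7541198730469), 0.38787320256233215)
edge x min slope -0.0065 at centre 0.3646 0.0004
edge x max slope -0.0144 at centre 0.5823 0.0006
edge y min slope 0.3638 at centre 0.1512 0.0236
edge y max slope -0.7585 at centre 0.372 0.0287
low [475.8 171.2  37.8 475.9 171.7  67.  524. ]
tub [ 472.2  372.7   39.   472.   369.9   80.6 1415. ]
t 1.25 pos [0.372  0.3091 0.4139] rot [-1.57e+00  1.00e-03  1.57e+00] q5 -0.95 shift [-20.88   6.37 -21.83] turn(+pi wrap) 3.14
```

Request:
{"fn": "jog_arm", "kwargs": {"targets": [[9.4,[-3,0,-3],0.15],[9.4,[-6,0,-6],0.3],[9.4,[-10,1,-10],0.45],[9.4,[-14,2,-14],0.6],[9.4,[-18,3,-18],0.75],[9.4,[-22,4,-22],0.9],[9.4,[-26,5,-26],1.05],[9.4,[-30,5,-29],1.2],[9.4,[-33,5,-32],1.35],[9.4,[-34,5,-32.5],1.5]]}}

```text
time_s: 2.25
ee_pos: [0.6981, -0.0322, 0.3628]
eef_rot: [-1.57, 0.002, 0.064]
force: [-0.3, 2.0, -0.0]
grip_width: 0.0938
```

```bash
python3 -c "
from h import *
to([.70,-.03,.36],-1.57)"
```

```text
t 2.25 pos [ 0.6981 -0.0322  0.3628] rot [-1.57   0.002  0.064] q5 -0.16 shift [0.2  0.28 0.21] turn(+pi wrap) 1.634
```

Positioning tracks well. Finish the turn.

Request:
{"fn": "jog_arm", "kwargs": {"targets": [[9.4,[0,0,0],0.15],[9.4,[0,0,0],0.3],[9.4,[0,0,0],0.45],[9.4,[0,0,0],0.6],[9.4,[0,0,0],0.75],[9.4,[0,0,0],0.9],[9.4,[0,0,0],1.05],[9.4,[0,0,0],1.2],[9.4,[0,0,0],1.35],[9.4,[0,0,0],1.5]]}}

```text
time_s: 3.25
ee_pos: [0.697, -0.03, 0.3636]
eef_rot: [-1.572, 0.0, -1.435]
force: [0.8, -0.7, 0.5]
grip_width: 0.094
```

Request:
{"fn": "jog_arm", "kwargs": {"targets": [[9.4,[0,0,0],0.1],[9.4,[0,0,0],0.1],[9.4,[0,0,0],0.1],[9.4,[0,0,0],0.1]]}}

```text
time_s: 3.65
ee_pos: [0.697, -0.0313, 0.3643]
eef_rot: [-1.571, 0.0, -1.528]
force: [0.4, -0.3, -0.3]
grip_width: 0.094
```

Run:
```python
from h import *
im,W,c=cloud("wrist"); save("w2.png",im)
to([.668,.102,.25],-1.57)
print("jar",circ(W,(.668,.102),.05,.088,.102)); print("shaker",circ(W,(.672,-.042),.035,.05,.1)); print("shdome",circ(W,(.672,-.042),.035,.075,.1));print("spice",circ(W,(.68,-.156),.035,.09,.112))
```

```text
t 3.7 pos [ 0.697  -0.0315  0.3644] rot [-1.571  0.    -1.529] q5 1.43 shift [-13.46  11.44  -2.33] turn(+pi wrap) 0.041
jar [ 669.5  102.    30.2  669.6  102.7   93.1 1479. ]
shaker [672.4 -42.1  18.3 672.9 -42.3  82.6 563. ]
shdome [671.8 -43.1  17.1 672.2 -43.2  84.1 457. ]
spice [ 682.1 -156.2   20.3  682.5 -155.5  103.5  736. ]
```

View pics/w2.png

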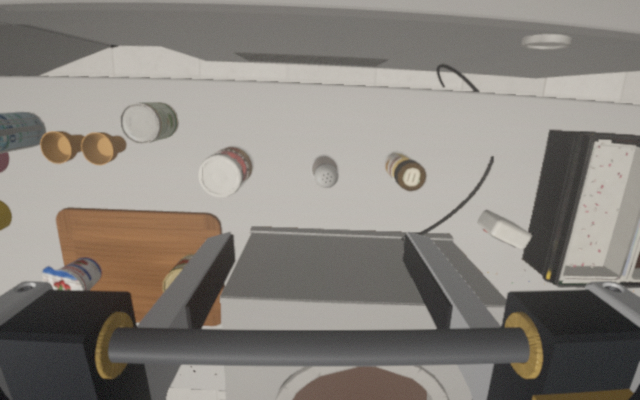

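Request:
{"fn": "jog_arm", "kwargs": {"targets": [[9.4,[-4.5,3,-1],0.04],[9.4,[-9,6,-2],0.04],[9.4,[-13.5,10,-2.2],0.04],[9.4,[-13.5,14,-2.2],0.04],[9.4,[-13.5,18,-2.2],0.04],[9.4,[-13.5,21,-2.2],0.04],[9.4,[-13.5,21,-2.2],0.04],[9.4,[-13.5,21,-2.2],0.04]]}}

```text
time_s: 4.5
ee_pos: [0.67, 0.1021, 0.1559]
eef_rot: [-1.57, 0.0, -1.57]
force: [-0.3, -0.4, 0.2]
grip_width: 0.0941
```

```bash
python3 -c "
from h import *
to([.6695,.1025,.055],-1.57)"
```

```text
t 4.5 pos [0.67   0.1021 0.1559] rot [-1.57  0.   -1.57] q5 1.67 shift [-0.04 10.09 -0.06] turn(+pi wrap) -0.0
```

Request:
{"fn": "jog_arm", "kwargs": {"grip_force": 20, "targets": [[9.4,[0,3,0],0],[9.4,[0,6,0],0],[9.4,[0,8.5,0],0],[9.4,[0,10,0],0],[9.4,[0,10,0],0],[9.4,[0,10,0],0],[5.5,[0,10,0],0],[5.5,[0,10,0],0],[5.5,[0,10,0],0],[5.5,[0,10,0],0]]}}

```text
time_s: 5.5
ee_pos: [0.6698, 0.102, 0.055]
eef_rot: [-1.57, 0.0, -1.571]
force: [0.3, 0.4, 0.6]
grip_width: 0.0657
```

Request:
{"fn": "jog_arm", "kwargs": {"targets": [[5.5,[0,0,0],0],[5.5,[0,0,0],0],[5.5,[0,0,0],0],[5.5,[0,0,0],0]]}}

```text
time_s: 5.9
ee_pos: [0.6697, 0.1021, 0.0548]
eef_rot: [-1.57, 0.0, -1.571]
force: [-0.1, 0.9, 2.9]
grip_width: 0.0601
```

Request:
{"fn": "jog_arm", "kwargs": {"targets": [[5.5,[0,-1.5,0],0],[5.5,[0,-5,0],0],[5.5,[0,-10,0],0],[5.5,[0,-15,0],0],[5.5,[-3,-19,-4],-0.15],[5.5,[-6,-19,-8],-0.3],[5.5,[-9,-19,-12],-0.45],[5.5,[-12,-19,-15],-0.6],[5.5,[-15,-19,-18],-0.75],[5.5,[-17,-19,-19.6],-0.9]]}}

```text
time_s: 6.9
ee_pos: [0.4711, 0.2737, 0.2457]
eef_rot: [-1.57, 0.0, -0.663]
force: [0.2, -1.2, -2.9]
grip_width: 0.0601
```

Request:
{"fn": "jog_arm", "kwargs": {"targets": [[5.5,[0,0,0],-0.15],[5.5,[0,0,0],-0.3],[5.5,[0,0,0],-0.45],[5.5,[0,0,0],-0.6],[5.5,[0,0,0],-0.67],[5.5,[0,0,0],-0.67],[5.5,[0,0,0],-0.67]]}}

```text
time_s: 7.6
ee_pos: [0.4736, 0.272, 0.245]
eef_rot: [-1.571, -0.0, -0.003]
force: [1.2, 0.5, -2.9]
grip_width: 0.06
```

Run:
```python
from h import *
im,W,c=cloud("wrist"); save("w3.png",im); np.savez("/tmp/w3",im=im,W=W)
to([.474,.2715,.12],0)
for a in (.0,.003): print("low",circ(W,(.476,.171),.043,.064+a,.078)); print("tub",circ(W,(.473,.37),.043,.076+a,.09))
print(ctrl.get_obs()["grip_width"])
```

```text
t 7.65 pos [0.4736 0.272  0.2449] rot [-1.571  0.    -0.003] q5 0.46 shift [ 0.04 12.49 -0.05] turn(+pi wrap) -0.003Traceback (most recent call last):
  File "<stdin>", line 4, in <module>
  File "h.py", line 30, in circ
    mid=(p.min(0)+p.max(0))/2
         ~~~~~^^^
    return umr_minimum(a, axis, None, out, keepdims, initial, where)
ValueError: zero-size array to reduction operation minimum which has no identity
```

View pics/w3.png

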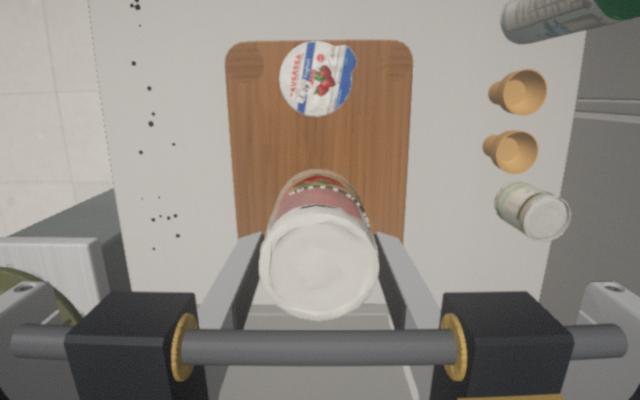

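Run:
```python
from h import *
d=np.load("/tmp/w3.npz");im,W=d["im"],d["W"]
print("tub",circ(W,(.473,.37),.043,.076,.09),circ(W,(.473,.37),.043,.079,.09))
print("lid",circ(W,(.474,.272),.045,.278,.30))
print("tall",circ(W,(.735,.22),.045,.064,.08))
i=im.astype(int);b=(i[...,0]-i[...,2]>30)&(abs(W[...,2]-.011)<.008)
for y in (.30,.33):
    m=b&(abs(W[...,1]-y)<.003); q=W[m][:,0]; print(y,np.percentile(q,[.5,99.5]).round(4))
for x in (.39,.42,.53,.56):
    m=b&(abs(W[...,0]-x)<.003); print(x,np.percentile(W[m][:,1],[99.5]).round(4))
```

```text
tub [ 473.7  372.8   40.2  472.4  370.2   80.6 4561. ] [ 473.1  371.7   39.1  472.3  370.2   80.7 4356. ]
lid [  473.4   280.8    42.1   473.4   271.8   283.8 12411. ]
tall [ 734.   220.4   29.4  733.9  220.9   67.9 1841. ]
0.3 [0.367  0.6818]
0.33 [0.3659 0.5815]
0.39 [0.4137]
0.42 [0.4155]
0.53 [0.4161]
0.56 [0.4158]
```

Request:
{"fn": "jog_arm", "kwargs": {"targets": [[5.5,[0,4,-0.05],0],[5.5,[0,8,-0.05],0],[5.5,[0,12,-0.05],0],[5.5,[0,15,-0.05],0],[5.5,[0,16.5,-0.05],0],[5.5,[0,17.3,-0.05],0],[5.5,[0,17.7,-0.05],0],[5.5,[0,17.7,-0.05],0],[5.5,[0,17.7,-0.05],0]]}}

```text
time_s: 8.55
ee_pos: [0.4741, 0.2718, 0.0686]
eef_rot: [-1.57, -0.001, -0.001]
force: [-0.4, -0.2, -2.9]
grip_width: 0.06
```

```bash
python3 -c "
from h import *
to([.474,.2715,.0668],0)
print(ctrl.get_obs()['force'])"
```

```text
t 8.55 pos [0.4741 0.2718 0.0686] rot [-1.57e+00 -1.00e-03 -1.00e-03] q5 0.45 shift [-0.01  0.18 -0.03] turn(+pi wrap) -0.001
[-0.39523659 -0.20120291 -2.85011672]
```

Request:
{"fn": "jog_arm", "kwargs": {"targets": [[5.5,[0,0.1,0],0],[5.5,[0,0.2,0],0],[5.5,[0,0.2,0],0],[7.5,[0,0.2,0],0],[7.5,[0,0.2,0],0],[9.0,[0,0.2,0],0],[9.0,[0,0.2,0],0],[9.0,[0,-2,0],0],[9.0,[0,-6,0],0],[9.0,[0,-11,0],0]]}}

```text
time_s: 9.55
ee_pos: [0.4728, 0.2711, 0.1776]
eef_rot: [-1.572, 0.003, -0.001]
force: [0.1, 0.1, 0.1]
grip_width: 0.0899
```

```bash
python3 -c "
from h import *
to([.682,-.156,.35],-1.57)
print(ctrl.get_obs()['force'])"
```

```text
t 9.55 pos [0.4728 0.2711 0.1776] rot [-1.572e+00  3.000e-03 -1.000e-03] q5 0.45 shift [ 20.91 -17.24 -42.72] turn(+pi wrap) 1.569
[0.13311145 0.08755572 0.08782018]
```

Request:
{"fn": "jog_arm", "kwargs": {"targets": [[9.0,[1,-5,0],0],[9.0,[3,-10,-2],0.1],[9.0,[6,-14,-5],0.25],[9.0,[9,-17,-9],0.4],[9.0,[12,-17,-13],0.55],[9.0,[15,-17,-17],0.7],[9.0,[18,-17,-21],0.85],[9.0,[20,-17,-25],1.0],[9.0,[21,-17,-29],1.15],[9.0,[21,-17,-33],1.3]]}}

```text
time_s: 10.55
ee_pos: [0.6842, -0.0608, 0.346]
eef_rot: [-1.572, 0.001, -1.307]
force: [0.5, 1.1, -0.0]
grip_width: 0.0901
```

```bash
python3 -c "
from h import *
to([.682,-.156,.25],-1.57)"
```

```text
t 10.55 pos [ 0.6842 -0.0608  0.346 ] rot [-1.572e+00  1.000e-03 -1.307e+00] q5 1.17 shift [ 9.14  9.6  -2.68] turn(+pi wrap) 0.263
```

Request:
{"fn": "jog_arm", "kwargs": {"targets": [[7.5,[4,0,-1.2],0.13],[7.5,[9.1,3,-2.7],0.26],[7.5,[9.1,7,-2.7],0.26],[7.5,[9.1,11,-2.7],0.26],[7.5,[9.1,15,-2.7],0.26],[7.5,[9.1,15,-2.7],0.26],[7.5,[9.1,15,-2.7],0.26],[7.5,[9.1,15,-2.7],0.26]]}}

```text
time_s: 11.35
ee_pos: [0.6825, -0.1537, 0.2007]
eef_rot: [-1.567, -0.001, -1.561]
force: [0.0, 0.9, 0.7]
grip_width: 0.0749
```

Run:
```python
from h import *
im,W,c=cloud("wrist")
to([.682,-.156,.065],-1.57)
print(circ(W,(.682,-.156),.035,.095,.112),circ(W,(.672,-.043),.035,.075,.1))
```

```text
t 11.4 pos [ 0.6824 -0.1537  0.2006] rot [-1.567e+00 -1.000e-03 -1.561e+00] q5 1.29 shift [ 0.21 13.56 -0.1 ] turn(+pi wrap) 0.009
[ 682.2 -156.3   20.4  681.8 -156.3  103.5 1680. ] [ 672.   -43.4   17.4  672.5  -43.5   84.3 1004. ]
```

Request:
{"fn": "jog_arm", "kwargs": {"grip_force": 15, "targets": [[7.5,[0.2,4,-0.05],0.01],[7.5,[0.25,8,-0.05],0.01],[7.5,[0.25,11.5,-0.05],0.01],[7.5,[0.25,13.5,-0.05],0.01],[7.5,[0.25,13.5,-0.05],0.01],[7.5,[0.25,13.5,-0.05],0.01],[3.5,[0.25,13.5,-0.05],0.01],[3.5,[0.25,13.5,-0.05],0.01],[3.5,[0.25,13.5,-0.05],0.01],[3.5,[0.25,13.5,-0.05],0.01]]}}

```text
time_s: 12.4
ee_pos: [0.6813, -0.1561, 0.0632]
eef_rot: [-1.57, -0.0, -1.571]
force: [0.9, 0.4, 0.3]
grip_width: 0.0462
```

Request:
{"fn": "jog_arm", "kwargs": {"targets": [[3.5,[0,0,0],0],[3.5,[0,0,0],0],[3.5,[0,0,0],0],[3.5,[0,0,0],0]]}}

```text
time_s: 12.8
ee_pos: [0.6812, -0.1561, 0.0629]
eef_rot: [-1.57, -0.0, -1.571]
force: [-0.1, -0.1, 3.3]
grip_width: 0.0405
```

```bash
python3 -c "
from h import *
to([.5555,.2730,.28],-1.57)"
```

```text
t 12.8 pos [ 0.6812 -0.1561  0.0629] rot [-1.57  -0.    -1.571] q5 1.29 shift [-42.9  -21.72 -12.57] turn(+pi wrap) -0.001
```

Request:
{"fn": "jog_arm", "kwargs": {"targets": [[3.5,[0,-1.5,0],0],[3.5,[0,-6,0],0],[3.5,[0,-11,0],0],[3.5,[0,-16,0],0],[3.5,[0,-21,0],0],[3.5,[-3,-25.5,0],0],[3.5,[-7,-27,0],0],[3.5,[-12,-27,0],0],[3.5,[-17,-27,0],0],[3.5,[-22,-27,0],0]]}}

```text
time_s: 13.8
ee_pos: [0.6805, 0.0658, 0.3337]
eef_rot: [-1.57, -0.0, -1.571]
force: [0.9, -0.3, -1.2]
grip_width: 0.0404
```

Request:
{"fn": "jog_arm", "kwargs": {"targets": [[3.5,[-5,0,-2],0],[3.5,[-10,0,-5],0],[3.5,[-15,0,-9],0],[3.5,[-20,3,-12],0],[3.5,[-20.9,7,-12.6],0],[3.5,[-20.9,10,-12.6],0],[3.5,[-20.9,10,-12.6],0],[3.5,[-20.9,10,-12.6],0]]}}

```text
time_s: 14.6
ee_pos: [0.5557, 0.2726, 0.2344]
eef_rot: [-1.57, 0.0, -1.571]
force: [0.9, 1.0, -0.9]
grip_width: 0.0407
```

Run:
```python
from h import *
to([.5548,.2730,.075],-1.57)
im,W,c=cloud("wrist"); save("w4.png",im)
for n,a in dict(spice=((.555,.273),.04,.26,.30),jar=((.474,.272),.045,.098,.115),low=((.476,.171),.045,.064,.078),tub=((.472,.37),.045,.076,.09)).items():
  try: print(n,circ(W,*a))
  except Exception as e: print(n,"none")
```

```text
t 14.6 pos [0.5557 0.2726 0.2344] rot [-1.57   0.    -1.571] q5 1.97 shift [-0.04 15.94 -0.1 ] turn(+pi wrap) -0.001
spice [ 563.7  272.3   32.8  556.3  272.3  275.3 8301. ]
jar none
low [ 476.1  171.8   38.   475.8  170.7   65.6 2767. ]
tub [ 473.2  375.9   38.8  472.8  373.1   80.6 2703. ]
```

View pics/w4.png

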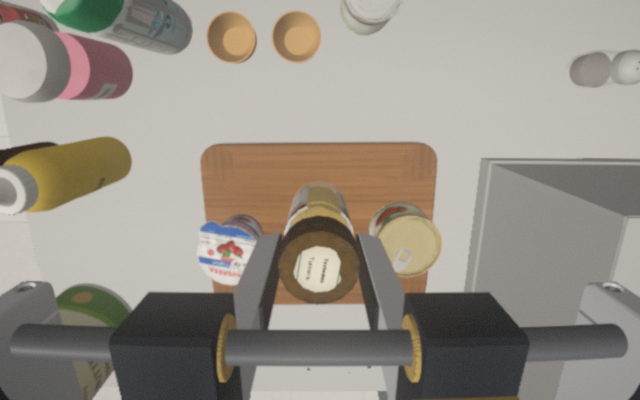

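Request:
{"fn": "jog_arm", "kwargs": {"targets": [[3.5,[-0.04,4,-0.1],0],[3.5,[-0.04,8,-0.1],0],[3.5,[-0.04,11,-0.1],0],[3.5,[-0.04,13.5,-0.1],0],[3.5,[-0.04,15,-0.1],0],[3.5,[-0.04,15.6,-0.1],0],[3.5,[-0.04,15.8,-0.1],0],[3.5,[-0.04,15.8,-0.1],0],[3.5,[-0.04,15.8,-0.1],0]]}}

```text
time_s: 15.55
ee_pos: [0.5548, 0.2736, 0.0759]
eef_rot: [-1.569, 0.001, -1.571]
force: [0.4, -0.8, -1.1]
grip_width: 0.0403
```

```bash
python3 -c "
from h import *
to([.5548,.2730,.0749],-1.57)"
```

```text
t 15.55 pos [0.5548 0.2736 0.0759] rot [-1.569e+00  1.000e-03 -1.571e+00] q5 1.97 shift [ 0.06  0.1  -0.  ] turn(+pi wrap) -0.001
```

Request:
{"fn": "jog_arm", "kwargs": {"targets": [[3.5,[0.05,0.1,0],0],[3.5,[0.05,0.1,0],0],[5.0,[0.05,0.1,0],0],[6.0,[0.05,0.1,0],0],[6.0,[0.05,0.1,0],0],[6.0,[0.05,-3,0],0],[6.0,[0.05,-8,0],0],[6.0,[0.05,-13,0],0],[6.0,[0.05,-18,1],0],[6.0,[2,-23,4],0]]}}

```text
time_s: 16.55
ee_pos: [0.5874, 0.2585, 0.2982]
eef_rot: [-1.569, 0.001, -1.568]
force: [0.5, 0.4, -0.2]
grip_width: 0.0602
```

Request:
{"fn": "jog_arm", "kwargs": {"targets": [[6.5,[3,-2,2],0],[6.5,[8,-3,5],0],[6.5,[8,-3,6],0],[6.5,[8,-3,6],0],[6.5,[8,-3,6],0]]}}

```text
time_s: 17.05
ee_pos: [0.6479, 0.1776, 0.3238]
eef_rot: [-1.572, -0.0, -1.571]
force: [-0.5, 0.0, -0.5]
grip_width: 0.0649
```

Run:
```python
from h import *
to([.672,-.043,.2],-1.57)
im,W,c=cloud("wrist"); save("w5.png",im)
for n,a in dict(spice=((.555,.273),.035,.108,.13),jar=((.474,.272),.045,.098,.115),low=((.476,.171),.045,.064,.078),tub=((.472,.37),.045,.076,.09)).items():
  try: print(n,circ(W,*a))
  except Exception as e: print(n,"none")
```

```text
t 17.05 pos [0.6479 0.1776 0.3238] rot [-1.572 -0.    -1.571] q5 1.78 shift [22.06 12.38  2.43] turn(+pi wrap) -0.001
spice [560.  275.   18.8 562.2 274.8 115.2 263. ]
jar [472.9 269.3  29.2 472.7 261.5 105.3 651. ]
low [ 475.7  171.2   38.3  475.7  171.6   65.6 1805. ]
tub [ 473.6  374.7   39.5  473.   370.4   80.4 1340. ]
```

View pics/w5.png

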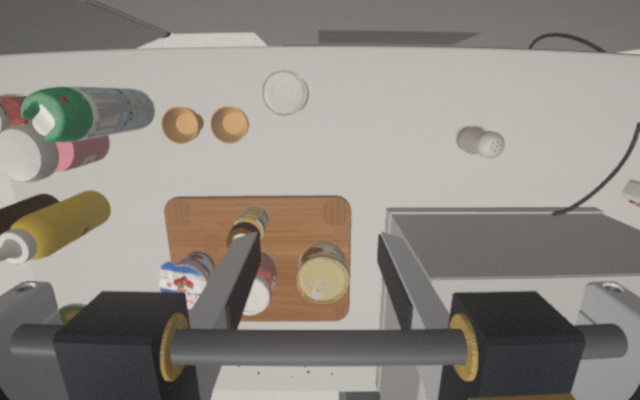

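Request:
{"fn": "jog_arm", "kwargs": {"targets": [[7.0,[5,0,1],0],[7.0,[10,0,2],0],[7.0,[15,0,2.4],0],[7.0,[20,2,2.4],0],[7.0,[22.1,6,2.4],0],[7.0,[22.1,11,2.4],0],[7.0,[22.1,15,2.4],0],[7.0,[22.1,15,2.4],0],[7.0,[22.1,15,2.4],0]]}}

```text
time_s: 18.0
ee_pos: [0.6723, -0.0428, 0.1762]
eef_rot: [-1.57, -0.0, -1.57]
force: [-0.9, 0.5, 1.2]
grip_width: 0.0702
```

Run:
```python
from h import *
im,W,c=cloud("wrist")
to([.672,-.0432,.045],-1.57)
print(circ(W,(.672,-.043),.035,.075,.1))
```

```text
t 18.05 pos [ 0.6729 -0.043   0.1775] rot [-1.567 -0.    -1.57 ] q5 1.45 shift [ 0.02 13.25 -0.14] turn(+pi wrap) 0.0
[ 671.9  -43.    17.1  672.2  -43.    84.5 1172. ]
```

Request:
{"fn": "jog_arm", "kwargs": {"grip_force": 15, "targets": [[7.0,[0,4,-0.1],0],[7.0,[0,8,-0.1],0],[7.0,[0,11.5,-0.1],0],[7.0,[0,13.1,-0.1],0],[7.0,[0,13.1,-0.1],0],[7.0,[0,13.1,-0.1],0],[3.8,[0,13.1,-0.1],0],[3.8,[0,13.1,-0.1],0],[3.8,[0,13.1,-0.1],0],[3.8,[0,13.1,-0.1],0]]}}

```text
time_s: 19.05
ee_pos: [0.6713, -0.0438, 0.044]
eef_rot: [-1.57, -0.0, -1.571]
force: [-0.3, 0.3, -0.6]
grip_width: 0.0414
```

Request:
{"fn": "jog_arm", "kwargs": {"targets": [[3.8,[0,0,0],0],[3.8,[0,0,0],0],[3.8,[0,0,0],0]]}}

```text
time_s: 19.35
ee_pos: [0.6711, -0.0438, 0.0435]
eef_rot: [-1.571, 0.0, -1.571]
force: [-0.1, 0.7, 0.1]
grip_width: 0.0377
```

```bash
python3 -c "
from h import *
to([.391,.2715,.28],-1.57)"
```

```text
t 19.35 pos [ 0.6711 -0.0438  0.0435] rot [-1.571  0.    -1.571] q5 1.45 shift [-31.52 -23.65 -28.02] turn(+pi wrap) -0.001
```

Run:
```python
from h import *
im,W,c=cloud("wrist"); save("w6.png",im[150:400,150:500].repeat(2,0).repeat(2,1))
print(circ(W,(.672,-.043),.03,.075,.1))
```

```text
[ 679.9  -43.    28.9  673.6  -43.    85.1 4799. ]
```

View pics/w6.png

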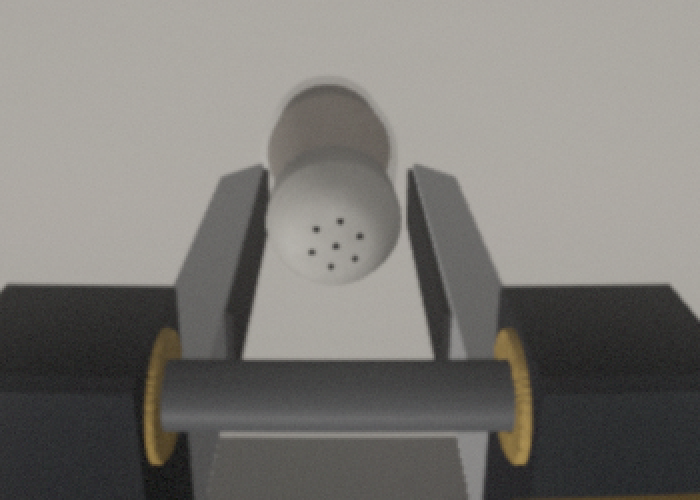

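Request:
{"fn": "jog_arm", "kwargs": {"targets": [[2.0,[0,0,0],0],[2.0,[0,0,0],0],[2.0,[0,0,0],0],[2.0,[0,0,0],0],[2.0,[0,0,0],0]]}}

```text
time_s: 19.9
ee_pos: [0.6711, -0.0438, 0.0434]
eef_rot: [-1.571, 0.0, -1.571]
force: [-0.4, 0.2, -1.0]
grip_width: 0.0335
```

Request:
{"fn": "jog_arm", "kwargs": {"targets": [[2.0,[0,-0.5,0],0],[2.0,[0,-1.5,0],0],[2.0,[0,-3,0],0],[2.0,[0,-3,0],0],[2.0,[0,-3,0],0]]}}

```text
time_s: 20.4
ee_pos: [0.6714, -0.0438, 0.0743]
eef_rot: [-1.57, -0.0, -1.571]
force: [0.3, 0.1, -1.5]
grip_width: 0.0335
```

Run:
```python
from h import *
o=ctrl.get_obs();print(o["ee_pos"],o["grip_width"],o["force"])
im,W,c=cloud("wrist"); save("w7.png",im[150:400,150:500].repeat(2,0).repeat(2,1))
for z in(.10,.11,.115): print(z,circ(W,(.672,-.043),.03,z,.135))
```

```text
[ 0.67139389 -0.04378862  0.07430472] 0.03348926915765236 [ 0.29384114  0.0587815  -1.45437703]
0.1 [ 680.1  -43.2   28.5  673.7  -43.2  116.  5711. ]
0.11 [ 680.1  -43.2   28.5  673.1  -43.2  117.1 4490. ]
0.115 [ 680.1  -43.2   28.5  672.2  -43.2  117.9 3261. ]
```

View pics/w7.png

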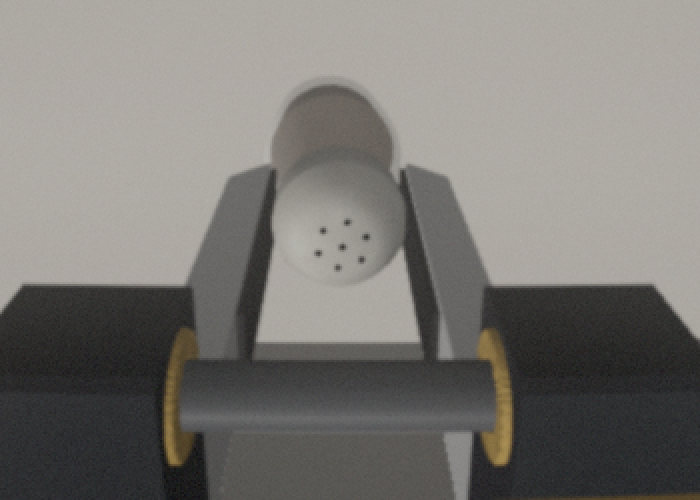

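Request:
{"fn": "jog_arm", "kwargs": {"targets": [[2.0,[0,-5,0],0],[2.0,[0,-10,0],0],[2.0,[0,-15,0],0],[2.0,[0,-20,0],0],[2.0,[-4,-24,0],0],[2.0,[-8,-25,-1],0],[2.0,[-12,-25,-4],0],[2.0,[-16,-25,-8],0],[2.0,[-20,-25,-12],0],[2.0,[-24,-25,-16],0]]}}

```text
time_s: 21.45
ee_pos: [0.5233, 0.1834, 0.3229]
eef_rot: [-1.572, -0.0, -1.571]
force: [0.4, 0.4, -0.4]
grip_width: 0.0336
```

Request:
{"fn": "jog_arm", "kwargs": {"targets": [[2.0,[-3.5,0,-3.5],0],[2.0,[-6,0,-7],0],[2.0,[-7.5,3,-10.5],0],[2.0,[-7.5,6,-12.2],0],[2.0,[-7.5,9,-12.2],0],[2.0,[-7.5,9,-12.2],0],[2.0,[-7.5,9,-12.2],0]]}}

```text
time_s: 22.15
ee_pos: [0.4034, 0.2574, 0.2342]
eef_rot: [-1.571, -0.0, -1.571]
force: [0.8, 0.7, -0.7]
grip_width: 0.0334
```

Run:
```python
from h import *
to([.390,.2715,.0554],-1.57)
im,W,c=cloud("wrist")
for n,a in dict(spice=((.555,.273),.035,.108,.13),jar=((.474,.272),.045,.098,.115),low=((.476,.171),.045,.064,.078),tub=((.472,.37),.045,.076,.09)).items():
  try: print(n,circ(W,*a))
  except Exception as e: print(n,"none")
```

```text
t 22.15 pos [0.4034 0.2574 0.2342] rot [-1.571 -0.    -1.571] q5 2.06 shift [-1.42 17.88 -1.34] turn(+pi wrap) -0.001
spice [ 554.6  272.9   20.1  548.2  273.   115.6 1443. ]
jar [ 473.4  273.1   30.3  473.7  272.8  105.4 3521. ]
low [ 476.2  171.8   37.7  475.6  171.4   65.6 4144. ]
tub [ 474.2  371.9   40.1  472.3  369.8   80.5 4415. ]
```

Request:
{"fn": "jog_arm", "kwargs": {"targets": [[2.0,[-1.47,4,-1.35],0],[2.0,[-1.47,8,-1.35],0],[2.0,[-1.47,12,-1.35],0],[2.0,[-1.47,15,-1.35],0],[2.0,[-1.47,17,-1.35],0],[2.0,[-1.47,17.6,-1.35],0],[2.0,[-1.47,17.7,-1.35],0],[2.0,[-1.47,17.7,-1.35],0],[2.0,[-1.47,17.7,-1.35],0]]}}

```text
time_s: 23.1
ee_pos: [0.3904, 0.2724, 0.0578]
eef_rot: [-1.569, 0.001, -1.571]
force: [-1.1, 0.2, 0.1]
grip_width: 0.0337
```

```bash
python3 -c "
from h import *
to([.390,.2720,.0554],-1.57)"
```

```text
t 23.1 pos [0.3904 0.2724 0.0578] rot [-1.569e+00  1.000e-03 -1.571e+00] q5 2.1 shift [ 0.04  0.24 -0.04] turn(+pi wrap) -0.001
```

Request:
{"fn": "jog_arm", "kwargs": {"targets": [[2.0,[0.03,0.15,-0.04],0],[2.0,[0.03,0.23,-0.04],0],[2.0,[0.03,0.23,-0.04],0],[4.0,[0.03,0.23,-0.04],0],[6.0,[0.03,0.23,-0.04],0],[6.0,[0.03,0.23,-0.04],0],[6.0,[0.03,-3,-0.04],0],[6.0,[0.03,-8,0],0],[6.0,[0.03,-13,0],0],[6.0,[0.03,-18,0],0]]}}

```text
time_s: 24.1
ee_pos: [0.3892, 0.2715, 0.2386]
eef_rot: [-1.571, -0.0, -1.571]
force: [0.4, 0.7, -0.2]
grip_width: 0.0599
```

Request:
{"fn": "jog_arm", "kwargs": {"targets": [[6,[0,-5,0],0.1],[6,[4,-10,0],0.2],[6,[9,-14,0],0.3],[6,[14,-16,0],0.4],[6,[19,-16,0],0.5],[6,[24,-16,0],0.6],[7,[29,-16,0],0.7],[8,[34,-16,0],0.8],[8,[39,-16,0],0.9],[8.5,[44,-16,0],1.0]]}}

```text
time_s: 25.1
ee_pos: [0.3889, -0.1423, 0.3967]
eef_rot: [-1.57, 0.0, -2.575]
force: [1.1, 0.5, -0.6]
grip_width: 0.0838
```

Run:
```python
from h import *
to([.42,-.353,.30],-2.7)
im,W,c=cloud("top"); save("top1.png",im[140:300,180:480].repeat(2,0).repeat(2,1))
for n,a in dict(spice=((.555,.273),.035,.10,.13),shaker=((.39,.272),.035,.085,.11),jar=((.474,.272),.045,.098,.115),low=((.476,.171),.045,.064,.078),tub=((.472,.37),.045,.076,.09),cups=((.42,-.352),.045,.05,.07),tall=((.735,.22),.04,.064,.08)).items():
  try: print(n,circ(W,*a))
  except Exception as e: print(n,"none")
```

```text
t 25.1 pos [ 0.3889 -0.1423  0.3967] rot [-1.57   0.    -2.575] q5 2.14 shift [ 8.68  9.67 19.44] turn(+pi wrap) 0.125
spice [554.9 271.9  21.1 553.4 272.2 115.3 100. ]
shaker [389.1 271.   16.7 388.1 271.6  95.5  64. ]
jar [472.5 273.6  30.5 472.5 271.6 106.1 196. ]
low [474.3 172.   37.6 475.5 171.7  67.6 219. ]
tub [473.4 370.8  39.1 470.4 371.3  81.8 241. ]
cups [ 418.3 -353.6   30.8  418.3 -354.3   59.8  205. ]
tall [733.2 219.9  29.  732.4 219.8  69.5 137. ]
```

View pics/top1.png

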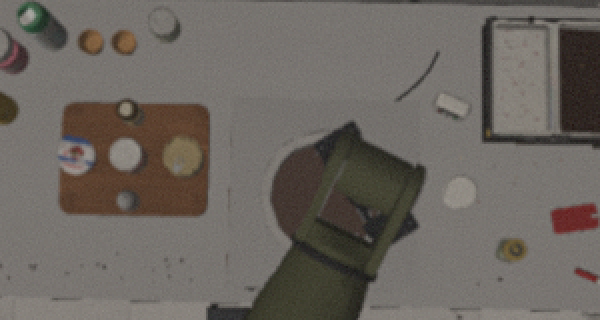

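Request:
{"fn": "jog_arm", "kwargs": {"targets": [[8.5,[3,0,4],0.06],[8.5,[5,0,9],0.12],[8.5,[7,0,14],0.12],[8.5,[8.7,2,18],0.12],[8.5,[8.7,6,19.4],0.12],[8.5,[8.7,11,19.4],0.12],[8.5,[8.7,16,19.4],0.12],[8.5,[8.7,16,19.4],0.12],[8.5,[8.7,16,19.4],0.12]]}}

```text
time_s: 26.05
ee_pos: [0.4214, -0.3507, 0.2381]
eef_rot: [-1.57, 0.0, -2.691]
force: [-0.4, -0.8, 1.6]
grip_width: 0.0848
```

Run:
```python
from h import *
im,W,c=cloud("wrist"); save("w8.png",im)
r=circ(W,(.42,-.353),.045,.05,.07); print(r)
to([r[3]/1e3,r[4]/1e3,.045],-2.7)
```

```text
[ 420.8 -352.9   30.6  420.5 -352.8   59.1 2432. ]
t 26.1 pos [ 0.4219 -0.3511  0.2395] rot [-1.568e+00  1.000e-03 -2.691e+00] q5 1.93 shift [ 0.22 19.45  0.03] turn(+pi wrap) 0.009
```

View pics/w8.png

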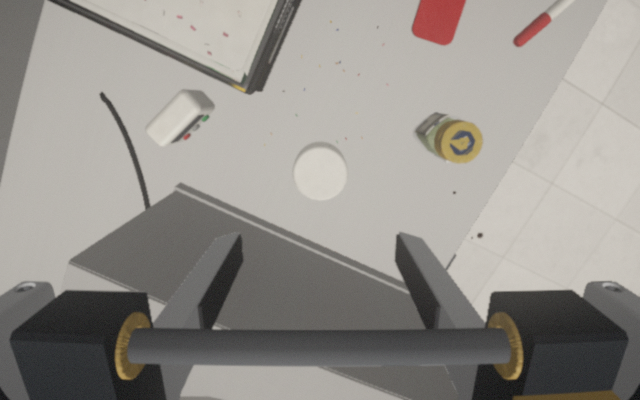

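Request:
{"fn": "jog_arm", "kwargs": {"grip_force": 8, "targets": [[8.5,[0.2,4,0],0],[8.5,[0.2,9,0],0],[8.5,[0.2,14,0],0],[8.5,[0.2,17,0],0],[8.5,[0.2,18.8,0],0],[8.5,[0.2,18.8,0],0],[8.5,[0.2,18.8,0],0],[4.5,[0.2,18.8,0],0],[4.5,[0.2,18.8,0],0],[4.5,[0.2,18.8,0],0]]}}

```text
time_s: 27.1
ee_pos: [0.4197, -0.3518, 0.0495]
eef_rot: [-1.569, 0.001, -2.691]
force: [-0.0, 0.1, -0.4]
grip_width: 0.0643
```

Request:
{"fn": "jog_arm", "kwargs": {"targets": [[4.5,[0,0,0],0],[4.5,[0,0,0],0],[4.5,[0,0,0],0],[4.5,[0,0,0],0],[4.5,[0,0,0],0]]}}

```text
time_s: 27.6
ee_pos: [0.4193, -0.3514, 0.0485]
eef_rot: [-1.571, -0.0, -2.691]
force: [0.5, -0.1, 0.5]
grip_width: 0.045
```

Request:
{"fn": "jog_arm", "kwargs": {"targets": [[4.5,[0,-0.5,0],0],[4.5,[0,-1.5,0],0],[4.5,[0,-3,0],0],[4.5,[0,-3,0],0],[4.5,[0,-3,0],0]]}}

```text
time_s: 28.1
ee_pos: [0.4194, -0.3515, 0.0788]
eef_rot: [-1.57, 0.0, -2.691]
force: [-0.0, 0.5, -0.4]
grip_width: 0.0451
```

Run:
```python
from h import *
to([.4757,.1716,.35],-1.57)
im,W,c=cloud("wrist"); save("w9.png",im)
for z in(.075,.085): print(circ(W,(.42,-.353),.05,z,.11))
```

```text
t 28.1 pos [ 0.4194 -0.3515  0.0788] rot [-1.57   0.    -2.691] q5 1.93 shift [-27.86 -27.15 -44.62] turn(+pi wrap) -1.121
[ 423.2 -360.2   34.4  423.2 -355.1  102.9  744. ]
[ 423.2 -360.2   34.4  423.2 -355.1  102.9  744. ]
```

View pics/w9.png

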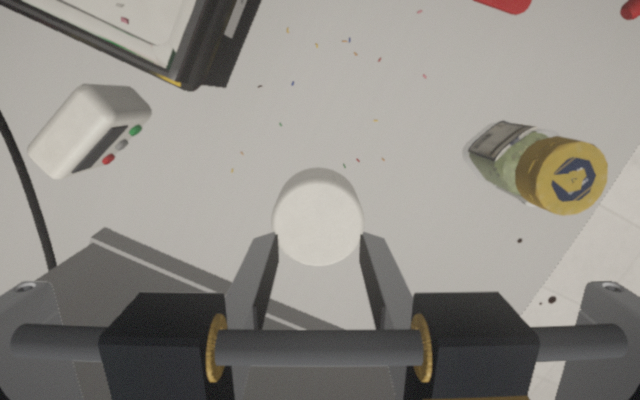

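Run:
```python
from h import *
im,W,c=cloud("wrist")
print(W[225,318],W[175:270:10,318].round(3), ctrl.get_obs()["force"])
for r in (190,230,245):print(r,W[r,270:370:8].round(3).tolist())
im,W,c=cloud("top"); print(circ(W,(.42,-.353),.05,.03,.12)); im,W,c=cloud("scene"); print(circ(W,(.42,-.353),.045,.03,.12)); save("s2.png",im[110:250,160:300].repeat(4,0).repeat(4,1))
```

```text
[ 0.41938529 -0.35178925  0.05711685] [[ 0.433 -0.38   0.049]
 [ 0.431 -0.377  0.06 ]
 [ 0.428 -0.37   0.059]
 [ 0.425 -0.364  0.057]
 [ 0.422 -0.358  0.058]
 [ 0.419 -0.352  0.057]
 [ 0.416 -0.345  0.057]
 [ 0.414 -0.34   0.059]
 [ 0.411 -0.334  0.06 ]
 [ 0.407 -0.326  0.058]] [-0.14407847 -0.15918765 -0.30811581]
190 [[0.458, -0.342, -0.002], [0.452, -0.345, -0.002], [0.448, -0.365, 0.059], [0.443, -0.367, 0.061], [0.439, -0.369, 0.06], [0.434, -0.371, 0.06], [0.43, -0.373, 0.059], [0.425, -0.376, 0.059], [0.421, -0.378, 0.06], [0.416, -0.38, 0.06], [0.411, -0.382, 0.057], [0.394, -0.373, -0.001], [0.388, -0.376, -0.002]]
230 [[0.444, -0.31, -0.002], [0.442, -0.339, 0.061], [0.437, -0.34, 0.059], [0.432, -0.342, 0.058], [0.427, -0.345, 0.059], [0.423, -0.346, 0.057], [0.418, -0.349, 0.057], [0.413, -0.351, 0.059], [0.409, -0.353, 0.058], [0.404, -0.356, 0.059], [0.4, -0.359, 0.06], [0.396, -0.361, 0.062], [0.372, -0.346, -0.001]]
245 [[0.445, -0.35, 0.111], [0.437, -0.327, 0.057], [0.433, -0.331, 0.059], [0.428, -0.333, 0.059], [0.423, -0.335, 0.059], [0.418, -0.337, 0.059], [0.414, -0.34, 0.059], [0.409, -0.342, 0.058], [0.404, -0.344, 0.059], [0.4, -0.347, 0.06], [0.395, -0.349, 0.06], [0.372, -0.331, -0.001], [0.401, -0.37, 0.108]]
[ 435.5 -338.8    0.   435.5 -338.8  118.5    1. ]
[ 422.7 -353.7   39.7  423.5 -352.    59.3  336. ]
```

View pics/s2.png

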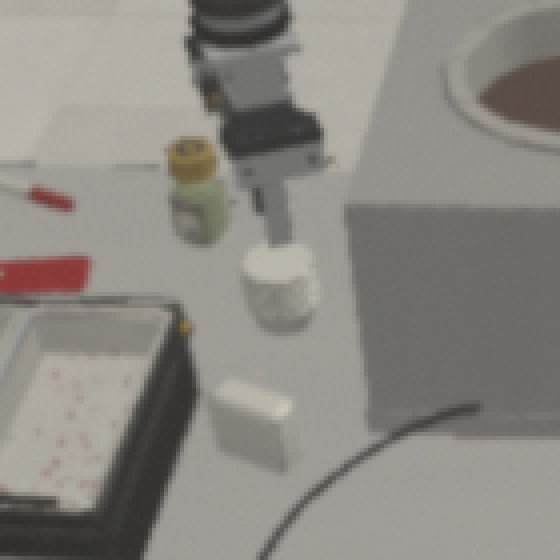

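Request:
{"fn": "jog_arm", "kwargs": {"targets": [[4.5,[0,1.5,0],0],[4.5,[0,3,0],0],[4.5,[0,3,0],0],[4.5,[0,3,0],0],[3.0,[0,3,0],0],[2.0,[0,3,0],0],[2.0,[0,3,0],0],[2.0,[0,3,0],0],[2.0,[0,3,0],0]]}}

```text
time_s: 29.2
ee_pos: [0.4193, -0.3514, 0.0485]
eef_rot: [-1.571, -0.0, -2.691]
force: [-0.8, -0.5, -0.2]
grip_width: 0.0198
```

Run:
```python
from h import *
im,W,c=cloud("wrist"); a=im[100:400,120:520].repeat(2,0).repeat(2,1); save("w10.png",a)
for r in range(170,330,15):print(r,W[r,320].round(3).tolist(),W[r,290].round(3).tolist(),W[r,350].round(3).tolist())
im,W,c=cloud("scene"); print(circ(W,(.42,-.353),.045,.03,.07))
```

```text
170 [0.432, -0.38, -0.001] [0.451, -0.371, -0.002] [0.413, -0.389, -0.001]
185 [0.432, -0.381, 0.048] [0.447, -0.367, 0.023] [0.408, -0.38, -0.0]
200 [0.43, -0.376, 0.06] [0.444, -0.369, 0.059] [0.415, -0.383, 0.057]
215 [0.426, -0.368, 0.059] [0.441, -0.361, 0.059] [0.412, -0.376, 0.06]
230 [0.422, -0.36, 0.058] [0.437, -0.353, 0.058] [0.408, -0.368, 0.06]
245 [0.418, -0.351, 0.057] [0.436, -0.354, 0.08] [0.409, -0.367, 0.081]
260 [0.414, -0.343, 0.057] [0.435, -0.354, 0.097] [nan, nan, nan]
275 [0.41, -0.335, 0.059] [0.434, -0.355, 0.111] [0.411, -0.366, 0.111]
290 [0.39, -0.295, 0.0] [0.433, -0.354, 0.121] [0.412, -0.365, 0.123]
305 [0.384, -0.282, -0.001] [0.432, -0.355, 0.132] [0.412, -0.364, 0.131]
320 [0.378, -0.27, -0.001] [0.429, -0.35, 0.133] [0.409, -0.358, 0.132]
[ 423.7 -352.7   32.7  426.  -351.7   56.7  258. ]
```

View pics/w10.png

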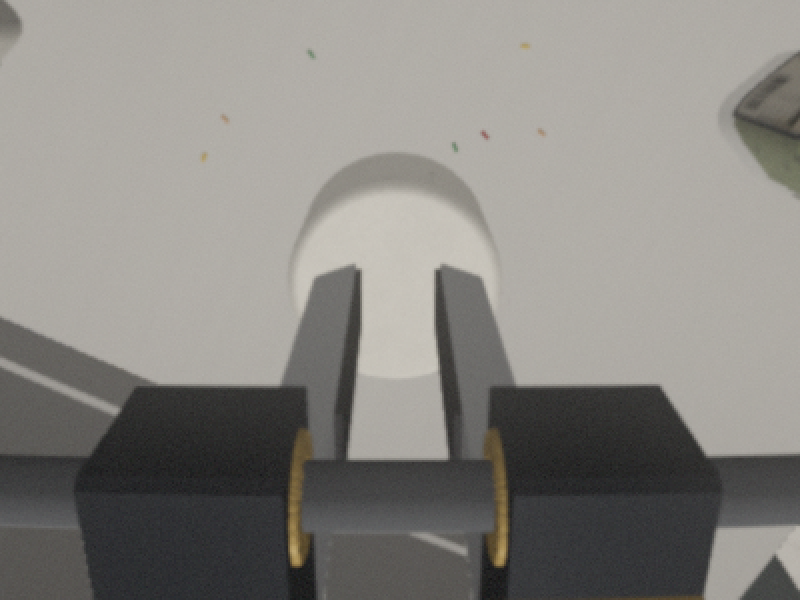

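The fingers closed above the cups: the shaker was held at 33.5 mm, which is the dome's width, and the jar at its lid. The depth images agree, so the real fingertips sit about 3 cm higher than the data says. I'll raise, open, and go lower.

Request:
{"fn": "jog_arm", "kwargs": {"targets": [[2.0,[0,-2,0],0],[5.0,[0,-3,0.2],0],[8.5,[0,-3,0.2],0],[8.5,[0,-3,0.2],0],[8.5,[0,-3,0.2],0],[8.5,[0,-3,0.2],0],[8.5,[0,-1.5,0.2],0],[8.5,[0,0,0.2],0],[8.5,[0,1,0.2],0],[8.5,[0,1,0.2],0]]}}

```text
time_s: 30.3
ee_pos: [0.4196, -0.3527, 0.037]
eef_rot: [-1.573, -0.001, -2.691]
force: [0.2, -0.5, 0.8]
grip_width: 0.0846
```

Run:
```python
from h import *
im,W,c=cloud("wrist"); to([.4208,-.3529,.028],-2.691)
print(circ(W,(.42,-.353),.036,.05,.066)); print(ctrl.get_obs()["grip_width"])
for r in range(224,250,3):print(r,W[r,225:250:3,2].round(3))
```

```text
t 30.35 pos [ 0.42  -0.353  0.038] rot [-1.572 -0.    -2.691] q5 1.93 shift [-0.08  1.    0.03] turn(+pi wrap) 0.0
[ 420.6 -352.7   30.9  420.5 -352.8   59.2 9500. ]
0.08456992043812817
224 [-0.002 -0.002 -0.002 -0.002 -0.002 -0.001 -0.002 -0.003 -0.001]
227 [-0.    -0.002 -0.001 -0.    -0.002 -0.001 -0.002 -0.003 -0.002]
230 [-0.002 -0.002 -0.002 -0.002 -0.001 -0.001 -0.001 -0.002 -0.001]
233 [-0.001 -0.002  0.052  0.053  0.052 -0.002 -0.001 -0.002 -0.001]
236 [ 0.057  0.057  0.056  0.058  0.056  0.054 -0.001 -0.003 -0.003]
239 [ 0.06   0.062  0.061  0.062  0.058  0.054 -0.002 -0.001 -0.002]
242 [ 0.065  0.065  0.065  0.062  0.062  0.055  0.001 -0.002 -0.002]
245 [ 0.069  0.069  0.069  0.066  0.063  0.055 -0.002 -0.002 -0.002]
248 [ 0.072  0.073  0.071  0.069  0.063  0.056 -0.001 -0.003 -0.002]
```

Request:
{"fn": "jog_arm", "kwargs": {"targets": [[8.5,[0,1,0],0],[8.5,[0,1.7,0],0],[8.5,[0,1.7,0],0],[8.5,[0,1.7,0],0],[4.5,[0,1.7,0],0],[4.5,[0,1.7,0],0],[4.5,[0,1.7,0],0],[4.5,[0,1.7,0],0],[4.5,[0,1.7,0],0],[4.5,[0,1.7,0],0]]}}

```text
time_s: 31.35
ee_pos: [0.4203, -0.3533, 0.0216]
eef_rot: [-1.571, 0.0, -2.691]
force: [0.1, -0.5, 0.9]
grip_width: 0.0604
```

Request:
{"fn": "jog_arm", "kwargs": {"targets": [[4.5,[0,0,0],0],[4.5,[0,0,0],0],[4.5,[0,-1,0],0],[4.5,[0,-3,0],0],[4.5,[0,-3,0],0]]}}

```text
time_s: 31.85
ee_pos: [0.4211, -0.3541, 0.054]
eef_rot: [-1.567, 0.001, -2.691]
force: [-0.5, 0.8, -0.5]
grip_width: 0.0604
```

Run:
```python
from h import *
im,W,c=cloud("wrist"); save("w11.png",im)
print(ctrl.get_obs()["grip_width"],W[205:260:6,320].round(3).tolist())
print(circ(W,(.42,-.353),.036,.075,.1))
to([.4757,.1716,.35],-1.57)
```

```text
0.06055675927945032 [[0.433, -0.382, 0.085], [0.433, -0.381, 0.091], [0.432, -0.378, 0.093], [0.43, -0.375, 0.091], [0.429, -0.373, 0.092], [0.427, -0.369, 0.09], [0.426, -0.367, 0.091], [0.425, -0.364, 0.091], [0.423, -0.361, 0.089], [0.421, -0.358, 0.089]]
[  422.4  -357.9    34.8   422.7  -353.8    91.6 12089. ]
t 31.9 pos [ 0.4206 -0.3537  0.0526] rot [-1.569e+00  1.000e-03 -2.691e+00] q5 1.93 shift [-27.86 -29.81 -44.82] turn(+pi wrap) -1.121
```

Request:
{"fn": "jog_arm", "kwargs": {"targets": [[4.5,[0,-4,0],0],[4.5,[0,-9,0],0],[4.5,[0,-14,0],0],[4.5,[0,-19,0],0],[4.5,[0,-24,0],0],[4.5,[-1,-29,-2],-0.1],[4.5,[-4,-30,-6],-0.2],[4.5,[-6,-30,-10],-0.3],[4.5,[-9,-30,-14],-0.4],[4.5,[-11,-30,-18],-0.5]]}}

```text
time_s: 32.9
ee_pos: [0.4409, -0.1413, 0.3507]
eef_rot: [-1.572, -0.0, -2.187]
force: [0.0, 0.0, -0.2]
grip_width: 0.0604
```

```bash
python3 -c "
from h import *
to([.4757,.1716,.35],-1.57);print(ctrl.get_obs()['grip_width'])"
```

```text
t 32.9 pos [ 0.4409 -0.1413  0.3507] rot [-1.572 -0.    -2.187] q5 1.8 shift [-27.55   0.08 -15.23] turn(+pi wrap) -0.617
0.06041074324569168
```

Request:
{"fn": "jog_arm", "kwargs": {"targets": [[4.5,[-4,0,-2.2],-0.1],[4.5,[-8,0,-4.4],-0.2],[4.5,[-12,0,-6.6],-0.3],[4.5,[-16,0,-8.8],-0.4],[4.5,[-20,0,-11],-0.5],[4.5,[-24,0,-13.2],-0.6],[4.5,[-27.5,3,-15.2],-0.617],[4.5,[-27.5,7,-15.2],-0.617],[4.5,[-27.5,12,-15.2],-0.617],[4.5,[-27.5,14,-15.2],-0.617]]}}

```text
time_s: 33.9
ee_pos: [0.475, 0.1687, 0.2063]
eef_rot: [-1.577, -0.002, -1.573]
force: [-0.3, 0.0, -0.1]
grip_width: 0.0604
```

Request:
{"fn": "jog_arm", "kwargs": {"targets": [[4.5,[0,0,0],0],[4.5,[0,0,0],0]]}}

```text
time_s: 34.1
ee_pos: [0.4772, 0.1689, 0.2121]
eef_rot: [-1.57, 0.0, -1.574]
force: [-0.1, 0.2, -0.7]
grip_width: 0.0602
```

Run:
```python
from h import *
to([.4757,.1716,.0935],-1.57)
im,W,c=cloud("wrist");save("w12.png",im)
z=ctrl.get_obs()["ee_pos"][2]+.038; print("cup rim",circ(W,(.4757,.1716),.036,z-.006,z+.008))
for n,a in dict(spice=((.555,.273),.035,.108,.13),shaker=((.39,.272),.03,.085,.11),jar=((.474,.272),.04,.098,.115),tub=((.472,.37),.045,.076,.09)).items():
  try: print(n,circ(W,*a))
  except Exception as e: print(n,"none")
```

```text
t 34.1 pos [0.4772 0.1689 0.2121] rot [-1.57   0.    -1.574] q5 1.84 shift [-0.27 11.86 -0.16] turn(+pi wrap) -0.004
cup rim [  479.    171.5    35.2   477.2   171.4   250.  11241. ]
spice [ 554.9  272.9   20.2  555.   273.   115.5 1997. ]
shaker [395.2 273.6  15.5 393.9 273.9  96.1 484. ]
jar [ 473.5  272.3   30.6  474.1  272.4  105.2 3427. ]
tub [ 473.8  372.7   40.1  472.4  369.6   80.4 3998. ]
```

View pics/w12.png

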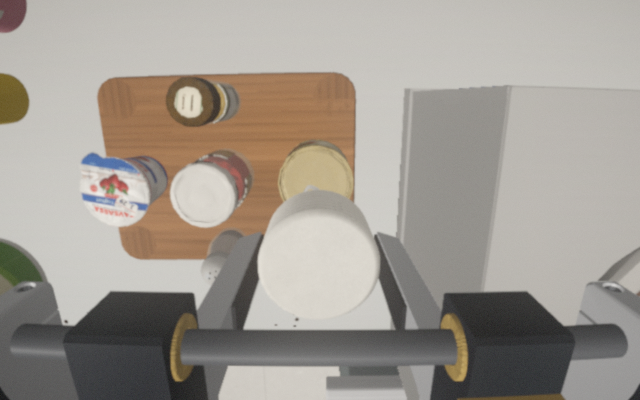

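Request:
{"fn": "jog_arm", "kwargs": {"targets": [[4.5,[-0.27,3,-0.15],0],[4.5,[-0.27,6,-0.15],0],[4.5,[-0.27,9,-0.15],0],[4.5,[-0.27,10.8,-0.15],0],[4.5,[-0.27,11.6,-0.15],0],[4.5,[-0.27,11.8,-0.15],0],[4.5,[-0.27,11.8,-0.15],0],[4.5,[-0.27,11.8,-0.15],0]]}}

```text
time_s: 34.95
ee_pos: [0.4762, 0.1717, 0.0947]
eef_rot: [-1.569, 0.001, -1.574]
force: [-0.2, 0.7, -0.1]
grip_width: 0.0603
```

```bash
python3 -c "
from h import *
to([.4757,.1716,.0915],-1.57)"
```

```text
t 34.95 pos [0.4762 0.1717 0.0947] rot [-1.569e+00  1.000e-03 -1.574e+00] q5 1.85 shift [ 0.01  0.32 -0.05] turn(+pi wrap) -0.004
```

Request:
{"fn": "jog_arm", "kwargs": {"targets": [[4.5,[0,0.1,-0.05],0],[4.5,[0,0.2,-0.05],0],[4.5,[0,0.25,-0.05],0],[4.5,[0,0.25,-0.05],0]]}}

```text
time_s: 35.35
ee_pos: [0.4753, 0.1716, 0.0915]
eef_rot: [-1.57, 0.0, -1.574]
force: [-1.3, 0.1, 4.1]
grip_width: 0.0604
```

Request:
{"fn": "jog_arm", "kwargs": {"targets": [[4.5,[0,0,0],0],[4.5,[0,0.1,0],0],[4.5,[0,0.1,0],0]]}}

```text
time_s: 35.65
ee_pos: [0.4754, 0.172, 0.0909]
eef_rot: [-1.569, 0.001, -1.574]
force: [-0.8, 2.0, 9.0]
grip_width: 0.0603
```

Contact with the tin. Back off slightly, release, and rise.

Request:
{"fn": "jog_arm", "kwargs": {"targets": [[4.5,[0,-0.1,0],0],[4.5,[0,-0.1,0],0],[6.3,[0,-0.1,0],0],[6.6,[0,-0.1,0],0],[7.0,[0,-0.1,0],0],[7.0,[0,-0.1,0],0],[7.0,[0,-2,0],0],[7.0,[0,-5,0],0],[7.0,[0,-9,0],0],[7.0,[0,-14,0],0]]}}

```text
time_s: 36.65
ee_pos: [0.4742, 0.1713, 0.2304]
eef_rot: [-1.573, -0.001, -1.574]
force: [0.9, -0.1, 0.3]
grip_width: 0.0701
```

Request:
{"fn": "jog_arm", "kwargs": {"targets": [[7.0,[0,-5,2],0],[7.0,[1,-9,5],0],[7.0,[2,-12,8],0],[7.0,[2,-13,11],0],[7.0,[2,-13,11],0],[7.0,[2,-13,11],0],[7.0,[2,-13,11],0]]}}

```text
time_s: 37.35
ee_pos: [0.5842, 0.1514, 0.3596]
eef_rot: [-1.572, -0.0, -1.574]
force: [0.0, 0.7, -0.2]
grip_width: 0.07
```

Run:
```python
from h import *
to([.4757,.1716,.35],-1.57)
im,W,c=cloud("wrist");save("w13.png",im)
L=dict(cups=((.476,.172),.045,.118,.14),spice=((.555,.273),.035,.108,.13),shaker=((.39,.272),.03,.085,.11),jar=((.474,.272),.04,.098,.115),tub=((.472,.37),.045,.076,.09))
W2=cloud("top")[1]
for n,a in L.items():
  for w in (W,W2):
    try: print(n,circ(w,*a))
    except Exception as e: print(n,"none")
```

```text
t 37.35 pos [0.5842 0.1514 0.3596] rot [-1.572 -0.    -1.574] q5 1.77 shift [ -1.99   0.97 -10.85] turn(+pi wrap) -0.004
cups [ 473.9  171.1   30.9  474.2  171.2  129.1 1623. ]
cups none
spice [555.6 272.8  20.  555.6 272.8 115.4 745. ]
spice [551.5 287.1  11.3 551.5 287.5 118.8  10. ]
shaker [387.7 258.3  11.  387.7 258.5  91.9  57. ]
shaker [387.8 274.   14.9 387.8 276.7  98.8  37. ]
jar [474.1 272.8  30.2 478.7 273.  105.2 729. ]
jar [470.1 278.7  29.3 470.2 285.4 104.8  92. ]
tub [ 473.7  371.6   40.   473.2  369.3   80.5 1733. ]
tub [473.5 371.9  38.9 470.8 371.5  82.4 234. ]
```

View pics/w13.png

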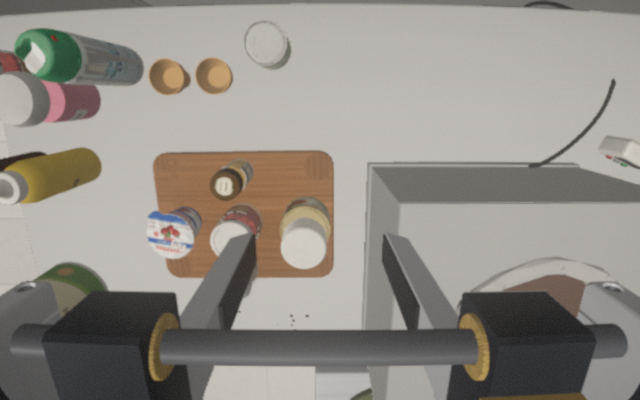

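Request:
{"fn": "jog_arm", "kwargs": {"targets": [[7.0,[5,0,0],0],[7.0,[10,0,0],0],[7.0,[15,0,0],0],[7.0,[20,0,0],0],[7.0,[25,0,0],0],[7.0,[25,0,0],0],[7.0,[25,0,0],0]]}}

```text
time_s: 38.15
ee_pos: [0.5836, -0.0992, 0.3601]
eef_rot: [-1.571, 0.0, -1.576]
force: [0.3, 0.5, 0.0]
grip_width: 0.0699
```

Run:
```python
from h import *
L=dict(cups=((.476,.172),.045,.118,.14),spice=((.555,.273),.035,.108,.13),shaker=((.39,.272),.03,.075,.11),jar=((.474,.272),.04,.098,.115),tub=((.472,.37),.045,.076,.09),low=((.476,.171),.045,.03,.075),tall=((.735,.22),.04,.064,.08),timer=((.586,-.338),.05,.05,.07),sq=((.316,-.446),.04,.085,.11))
Ws=[cloud(n)[1] for n in("top","scene")]
for n,a in L.items():
  for w in Ws:
    try: print(n,circ(w,*a))
    except Exception as e: print(n,"none")
```

```text
cups [473.2 170.5  30.7 472.2 170.3 129.6 223. ]
cups [477.  170.3  31.1 478.  170.3 129.7 245. ]
spice [554.2 272.8  20.7 552.8 271.7 116.3  91. ]
spice [557.2 273.7  22.3 556.9 273.  116.  120. ]
shaker [388.9 271.   17.1 388.  270.8  95.8  70. ]
shaker [393.7 270.9  17.2 396.7 270.9  92.5  96. ]
jar [472.3 272.9  30.6 472.3 271.6 106.5 196. ]
jar [476.8 273.4  32.5 476.1 272.3 106.  226. ]
tub [472.7 373.8  39.9 470.6 371.1  81.3 239. ]
tub [475.3 372.2  39.8 472.8 370.3  81.5 277. ]
low [474.7 171.7  38.  475.  171.8  64.8  97. ]
low [480.4 170.3  38.5 485.9 170.1  61.4 374. ]
tall [733.8 218.4  30.4 733.9 220.9  69.  144. ]
tall [734.1 220.   31.2 734.4 220.5  69.9 307. ]
timer [ 584.8 -338.5   33.7  585.4 -339.1   59.9  138. ]
timer [ 590.  -339.7   36.   592.9 -339.4   60.   184. ]
sq [ 314.8 -444.2   20.9  315.1 -445.5   95.9   99. ]
sq [ 317.8 -445.3   24.2  315.5 -445.7   96.3  101. ]
```

```bash
python3 -c "
from station import ctrl
print(ctrl.hand_in())"
```

```text
the job is handed in; nothing more can be done
None
```

The layout is finished and handed in after about 38 s of robot time. I placed the glass jar, spice jar and shaker, then set the portion cups on the low tin.

**Last checks** (top, scene and wrist cameras):
- **Jar:** within about 1.5 mm of the midpoint between tin and tub.
- **Gaps to the jar:** about 29–30 mm to the spice jar and about 30 mm to the shaker. Both are within about 1 mm of the board's short middle line.
- **Cups:** within about 2 mm of the tin's centre.
- **Everything else:** tops are at the heights expected for upright objects. The tin, tub, timer, tall tin and square spice jar are where they started, to camera accuracy.

**What went wrong or disagreed:**
- **Fingertip position:** the real fingertips sit about 14 mm behind the reported TCP, not 19 mm ahead of it as stated. I therefore held the jar by its lid and the shaker by its dome, and both still set down cleanly.
- **Cups:** the same error made my first two tries at the cups close on air above the rim. I lowered the grip by about 3 cm and the next try held. The cups pressed on the tin with about 9 N before I released them.
- **Cameras:** the scene camera reads x about 3–5 mm further out than the top camera. The spacings agree between the two to about 1.5 mm.

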